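# Hold a stick end against the sensor of the wood tester

### The job

Pick up the wooden calendar stick with the red-painted end, turn it so that its red end faces the window in the front of the green wood tester, and pass that end level through the window. Gently push the sprung brass plate behind it back until the red pointer on top of the tester stands inside the green band, and end the job like that: still gripping the stick, with the pointer held in the band, nothing let go. Do not disturb the plain stick and the two wooden cubes.

Things in the scene. Friction and masses are not known exactly. Their poses are not given: they have to be found in the camera images.
- stick_mid (a point): Centre of the pine calendar stick with one red-painted end: a bar 104 long, 13.4 wide, 23.2 high as it lies on the bench (mm), 12 to 25 g, so this point is 12 mm above the bench. Axes: z up, y along the stick with -y pointing to the red end, x across the 13.4 mm width (grip across it). The last 13 mm at the -y end are red.
- stick_red_end (a point): Centre of the red end face of that stick, 52 mm from stick_mid towards its -y; same axes as stick_mid.
- window (a point): Centre of the window in the tester's upright front guard, at the guard's outer face, 55 mm above the bench. x points level into the tester (push this way), y left, z up. The opening is 15.4 mm wide (y) and 25.2 high (z), 2 mm more than the stick each way; the guard is 8 mm thick. A black flared mouth stands 8 mm out of it and widens by 4 mm on each side.
- plate (a joint): Travel (m) of the sprung brass plate in the tester, back along the window's x: 0 at rest, its face 26 mm behind the guard's outer face; stops at 0.013. Takes about 2 N to start, then 350 N/m (4.4 N at 0.0065), and springs back when let go. The red pointer on top moves with it; the green band beside it spans 0.003 to 0.010.
- plain_stick_mid (a point): Centre of another pine stick of the same size without red paint, a bystander lying loose; to be left alone.
- cube_a_mid (a point): Centre of a loose pine cube of about 50 mm, a bystander; to be left alone.
- cube_b_mid (a point): Centre of a second loose pine cube of about 50 mm, a bystander; to be left alone.
- tester: The wood tester, a fixed green box 130 mm wide (y), 140 deep (x), 90 high with an aluminium front guard facing roughly to the robot; a display and the pointer on top reach 96 mm. Origin: centre of its underside; axes as those of the window.
Things that resemble listed ones, but are neither listed nor needed, are in the scene too. Of the things that look like the tester, the larger one is meant.

How it is judged:
On the way, in this order (a step that is already met when the one before it is completed fails the run):
1. the stick is gripped and lifted clear of the bench (height (world z) of stick_mid above 0.035 m and contact force between the fingers and stick above 1 N), for 0.2 s.
2. the red end has entered the window (x of stick_red_end in the frame of window above 0.008 m and y of stick_red_end in the frame of window between -0.005 and 0.005 m and z of stick_red_end in the frame of window between -0.006 and 0.006 m), for 0.1 s.
At the end, for the whole second after the job is handed in: The stick, still gripped by the fingers (over 2 N) and held off the bench, stands red end first through the window, square to it within 0.15 rad, its red end touching the plate (over 0.5 N) and the plate pushed back between 3 and 10 mm (pointer in the green band) (value of joint plate between 0.003 and 0.01 m and x of stick_red_end in the frame of window above 0.026 m and y of stick_red_end in the frame of window between -0.005 and 0.005 m and z of stick_red_end in the frame of window between -0.006 and 0.006 m and angle between the y axis of stick_mid and the x axis of window, either way round below 0.15 rad and height (world z) of stick_mid above 0.035 m and contact force between stick and plate above 0.5 N and contact force between the fingers and stick above 2 N); the arm keeps its last pose, push and grip.
It fails at once if the stick is rammed against the tester with over 25 N (contact force between stick and tester above 25 N).
It fails at once if the plain stick or a cube is moved more than 30 mm (distance of any of plain_stick_mid, cube_a_mid, cube_b_mid from where it was at the start of the episode above 0.03 m).
It also fails if it takes over 45 s, if anything falls off the work surface, if the arm or the gripper's body presses on something with over 40 N, if the wrist force passes 120 N, or if a joint passes its speed limit or range.

### The arm

A 7-joint arm with a two-finger parallel gripper is mounted at the origin on a cart in front of the work surface, level with it; the furniture and walls round the work are solid. World frame = base frame: x ahead of the robot, y to its left, z up, the work surface at z = 0. Lengths are in m, angles in rad, forces in N, time in s.
With the tool pointing down it reaches from about 0.425 to 1.025 m from the base axis. Payload 9.4 kg.
Tool frame: the origin (TCP) lies at the centre of the arm's flange, where the gripper is bolted on; the fingertips stand 186 mm ahead of it and the grasp point (between the pads) lies 167 mm ahead of it (ctrl.hold_point_z is the z of the grasp point in the tool frame, in m); z points along the fingers, y is the line along which they close (so a half turn about z gives the same grasp; the last joint's range is limited). The gripper opens to 93 mm and grips with 3 to 60 N. Pads are 15 mm wide; open, the fingers measure 128 mm over their backs; the gripper's body (75 mm by 188 mm) begins 65 mm behind the grasp point.
Start: joints at [-1.372, 0.599, -0.003, 1.599, 0.002, 0.943, -0.08], TCP at [0.197, 0.698, 0.405] pointing down, gripper open.
Joint ranges: [-2.57, 2.57], [-0.35, 1.97], [-1.29, 1.29], [0.11, 2.56], [-1.05, 4.19], [0.11, 1.86], [-2.63, 2.63]. Speed limits (rad/s): [2.22, 2.22, 3.01, 3.01, 3.14, 3.14, 3.14].

### API

Orientations are given as a rotation vector (axis times angle).
In Python, from bench import ctrl gives the robot as it stands.
- The arm moves only by the shell command python3 -m jog 'ROWS' [OPENING] [FORCE]. ROWS is a JSON object of lists of equal length, an entry for each row: "delta_pos": the shift along the tool's x, y, z each as a share of 0.5 m, from -1 to 1, a list of three; "dr": the turn, a rotation vector about the tool's x, y, z each as a share of 0.5 rad, from -1 to 1, a list of three. A call has 1 to 5 rows; each row is the pose to reach, as a shift and turn from the pose commanded when the call began, along the tool's axes at that moment; what a row does not reach only later rows make up. A row lasts 1/10 s, in which the tool goes at most 50 mm and 8.59 degrees, less where a joint would pass 70% of its speed; a pose out of reach is approached as far as the arm can. A call with a number of a shift or a turn outside -1 to 1 is refused whole. A call with a gripper value outside its range is refused whole. OPENING is the closure, from 0 (fully open) to 1 (shut), set as the call begins (- or left out, the last holds). The fingers move at their own pace and stop on an object; FORCE is the grip in N (left out, the last holds). Time passes only in rows, so rows that repeat a pose let the fingers close. It gives the time, the measured TCP pose, the force, the opening and the grip force at its end, in the units of the state.
- ctrl.get_state(): the state, without advancing time (a new reading comes with each control period).
- ctrl.snapshot(name): name is "scene" or "side" or "wrist"; returns a dict with "color" (480x640x3 uint8, red, green, blue), "depth" (480x640 float32, m along the optical axis (not along the pixel's ray), 0 where there is no reading), "intrinsics" (3x3 intrinsics, pixels), "k1" (the pictures are not rectified: a ray, as slopes to the right and down, at radius r is drawn at 1 + k1 r^2 times it, then the intrinsics apply), "cam_to_world" (4x4, takes a point from camera to world coordinates). Camera axes: x right, y down, z forward; pixel columns grow to the right and rows downward; lengths in m; the calibration is good to about 2 mm. A picture is of the moment at which its call begins.
- ctrl.finish_job(): hands the job in; it is judged then, once.
Trained networks look in the newest picture that a camera, given by its name, has taken for a name from the list of things; names that differ only in an ending like _2 or _b are one class to them, and where a whole thing is asked for, a point or a joint stands for the part that bears it (a point fixed in the world has none). Each returns a list of dicts, best first, with "confidence" (0 to 1); they miss things now and then, are a little off and sometimes report something else, mostly with a low value. They report only what shows in the picture. A call takes as long as a camera call. They do not tell look-alikes from the thing itself.
- ctrl.search_frame(camera, query): "position" ([x, y, z] in m, in world coordinates, good to about 4 mm: the middle of the surface that is visible of it).
- ctrl.regions_of(camera, query): "pixels" (480x640 bool, what is visible of it).
- ctrl.landmark_of(camera, query): "position" ([x, y, z] in m, in world coordinates, good to about 4 mm: a listed point, or the origin of a listed thing).
The state is a dict: "clock": time; "qpos": joint angles; "qd": joint speeds; "joint_efforts": joint torques, N m; "ee_pos": TCP position; "eef_rot": TCP orientation; "ft_force": force on the tool from outside, world axes, zero at the start; "ft_torque": the same for the moment, N m; "width": finger opening in m; "finger_force": force on a finger pad.
Only numpy, scipy, OpenCV 4.12 (cv2) and the standard library are available. Lean on these libraries where they do the work, as an engineer would, in place of code of your own. Each camera call takes 0.05 s, during which the arm holds its last target. There are 200 camera calls.

## Working session

There is one attempt and no reset: what is moved stays moved. The work goes in short steps, Python scripts to look and compute and a shell command to move; the robot and the scene stay as the last step left them, time stands still between calls to the robot, and variables do not carry over. Pictures are saved under pics/ and viewed, at most 10 in all, crops included, and the job is handed in when it is done.

```bash
ls; mkdir -p pics; cat > h.py <<'E'
import numpy as np, cv2
from bench import ctrl
from scipy.spatial.transform import Rotation as R
np.set_printoptions(precision=4,suppress=True)
def snap(n,save=None):
    s=ctrl.snapshot(n)
    if save: cv2.imwrite('pics/'+save,s['color'][:,:,::-1])
    return s
def world(s,u=None,v=None):
    """world points of all pixels (480x640x3)"""
    K=np.array(s['intrinsics']);D=np.array([s['k1'],0,0,0],float)
    vv,uu=np.mgrid[0:480,0:640]
    p=cv2.undistortPoints(np.stack([uu,vv],-1).reshape(-1,1,2).astype(float),K,D).reshape(480,640,2)
    d=s['depth'];c=np.dstack([p[...,0]*d,p[...,1]*d,d])
    T=np.array(s['cam_to_world']);w=c@T[:3,:3].T+T[:3,3];w[d==0]=np.nan
    return w
def proj(s,P):
    T=np.linalg.inv(np.array(s['cam_to_world']));c=T[:3,:3]@np.array(P)+T[:3,3];x=c[:2]/c[2]
    x=x*(1+s['k1']*(x@x));K=np.array(s['intrinsics']);return np.round([K[0,0]*x[0]+K[0,2],K[1,1]*x[1]+K[1,2]])
E
python3 - <<'E'
from h import *
st=ctrl.get_state();print({k:np.array(v) for k,v in st.items()})
for c in ['scene','side']:
    s=snap(c,c+'0.png');print(c,np.array(s['cam_to_world'])[:3,3])
    for q in ['stick_mid','stick_red_end','window','plain_stick_mid','cube_a_mid','tester']:
        for r in ctrl.landmark_of(c,q): print(q,np.array(r['position']),round(r['confidence'],2),proj(s,r['position']))
a=cv2.imread('pics/scene0.png');b=cv2.imread('pics/side0.png')
E
```

```text
pics
{'clock': array(0.), 'qpos': array([-1.3717,  0.6001, -0.0026,  1.6001,  0.0018,  0.9429, -0.0798]), 'qd': array([ 0.0006, -0.0017, -0.0005, -0.0003,  0.0004,  0.0004, -0.001 ]), 'joint_efforts': array([  0.0002, -76.5059,   1.4969, -25.2363,  -0.0524,   0.0168,
         0.0002]), 'ee_pos': array([0.1973, 0.6974, 0.4039]), 'eef_rot': array([-0.4317, -3.1117,  0.0024]), 'ft_force': array([ 0.3044, -0.1616, -0.3345]), 'ft_torque': array([ 0.0433,  0.0372, -0.0027]), 'finger_force': array(0.), 'width': array(0.0932)}
scene [-0.0539  0.6926  0.5916]
stick_mid [0.5162 0.1269 0.0123] 0.66 [300. 323.]
stick_mid [0.6743 0.0793 0.0528] 0.5 [257. 258.]
stick_red_end [0.521  0.1817 0.0148] 0.55 [274. 335.]
window [ 0.4964 -0.0195  0.0367] 0.66 [367. 280.]
window [0.6745 0.0807 0.0523] 0.58 [256. 259.]
plain_stick_mid [ 0.4663 -0.2527  0.0141] 0.74 [451. 250.]
cube_a_mid [0.5366 0.2847 0.0229] 0.69 [216. 357.]
tester [ 0.5376 -0.0316 -0.006 ] 0.93 [353. 289.]
tester [0.7439 0.0676 0.0007] 0.82 [239. 267.]
side [0.2208 0.6057 0.5503]
stick_mid [0.5095 0.1275 0.0158] 0.64 [324. 311.]
stick_red_end [0.5277 0.1811 0.0091] 0.91 [296. 329.]
window [0.6725 0.0863 0.0541] 0.76 [259. 247.]
window [ 0.4942 -0.0222  0.0358] 0.69 [375. 257.]
window [0.5336 0.2833 0.0275] 0.23 [252. 362.]
plain_stick_mid [ 0.4687 -0.2591  0.0118] 0.61 [434. 214.]
cube_a_mid [0.5344 0.2798 0.0255] 0.61 [253. 361.]
tester [ 0.7369  0.0696 -0.0027] 0.73 [240. 256.]
tester [ 0.5398 -0.0302  0.0021] 0.7 [354. 261.]
```

View pics/side0.png

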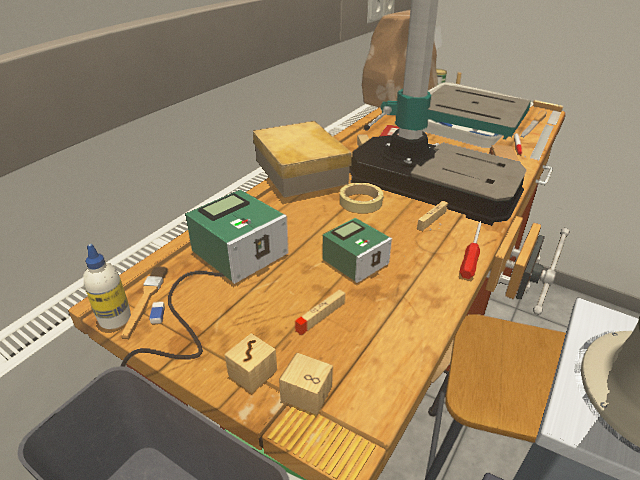

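```bash
python3 - <<'E'
import cv2
a=cv2.imread('pics/scene0.png')[220:400,180:400];cv2.imwrite('pics/crop1.png',cv2.resize(a,None,fx=3.3,fy=3.3,interpolation=cv2.INTER_CUBIC))
E
```

```text
(no output)
```

View pics/crop1.png

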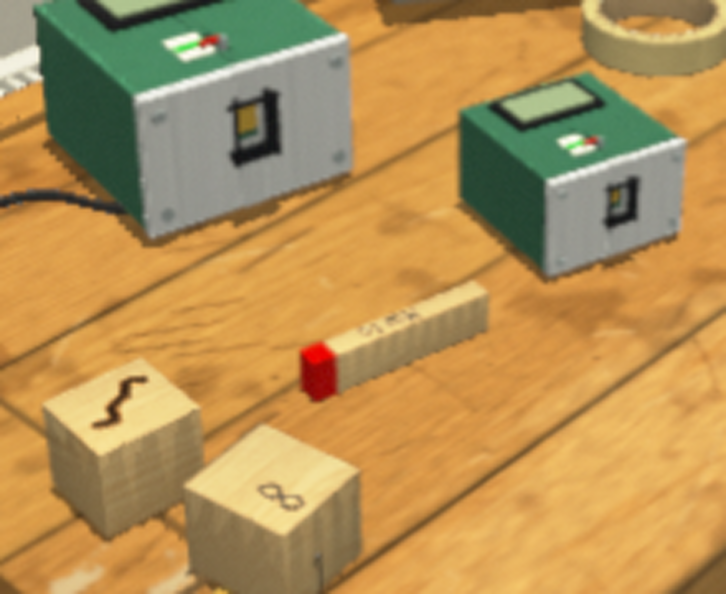

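The larger tester (side view, about (237,240)) is the one meant; the small one at (357,250) is the look-alike. The stick with the red end is at (320,312), red tip (301,325). The crop confirms its red face points to the cubes at (250,362) and (306,383). The red screwdriver (470,260) and the plain stick (433,215) are not wanted. Next I measure stick and guard.

```bash
cat > meas.py <<'E'
from h import *
def guard(s,c0=(0.673,0.084)):
    w=world(s);col=s['color'].astype(int)
    near=np.hypot(w[...,0]-c0[0],w[...,1]-c0[1])<0.085
    gray=(np.ptp(col,axis=2)<30)&(col.min(2)>110)
    m=near&gray&(w[...,2]>0.008)&(w[...,2]<0.085)
    P=w[m]
    for _ in range(6):
        A=np.c_[P[:,1],np.ones(len(P))];k=np.linalg.lstsq(A,P[:,0],rcond=None)[0]
        r=P[:,0]-A@k;P=P[abs(r)<max(0.002,1.5*r.std())]
    n=np.array([1,-k[0]]);n/=np.linalg.norm(n);t=np.array([-n[1],n[0]]);d=n@[k[1],0]
    y=P[:,:2]@t
    # hole: dark mouth pixels projected on plane
    dark=near&(col.max(2)<60)&(w[...,2]>0.03)&(w[...,2]<0.08)&(abs(w[...,:2]@n-d)<0.012)
    Q=w[dark]
    print('guard n',n,'yaw',np.degrees(np.arctan2(n[1],n[0])),'d',d,'N',len(P),'rms',(P[:,:2]@n-d).std())
    yl,yh=np.percentile(y,[.5,99.5]);print(' edges y',yl,yh,'mid',(yl+yh)/2,'z',np.percentile(P[:,2],[.5,99.5]))
    if len(Q): print(' mouth y',np.percentile(Q[:,:2]@t,[2,98]),'z',np.percentile(Q[:,2],[2,98]),'x',np.percentile(Q[:,:2]@n-d,[2,98]))
    print(' window centre',n*d+t*(yl+yh)/2)
def stick(s,c0=(0.514,0.13)):
    w=world(s);col=s['color'].astype(int)
    m=(np.hypot(w[...,0]-c0[0],w[...,1]-c0[1])<0.08)&(w[...,2]>0.018)&(w[...,2]<0.03)
    m&=(w[...,1]<0.2)
    n,l,st,_=cv2.connectedComponentsWithStats(m.astype(np.uint8));i=1+np.argmax(st[1:,4]);m=l==i
    (cx,cy),(a,b),ang=cv2.minAreaRect((w[m][:,:2]*1e4).astype(np.float32))
    box=cv2.boxPoints(((cx,cy),(a,b),ang))/1e4
    red=m&(col[...,0]>130)&(col[...,1]<70)
    T=w[m&(w[...,2]>0.0215)][:,:2];c,ev=cv2.PCACompute2(T.astype(np.float32),None)[:2]
    ax=ev[0]*np.sign(ev[0]@(w[red][:,:2].mean(0)-c[0]))
    lo,hi=np.percentile((T-c)@ax,[.5,99.5]);wl,wh=np.percentile((T-c)@[-ax[1],ax[0]],[1,99])
    print('stick rect c',cx/1e4,cy/1e4,'size',a/1e4,b/1e4,'| top c',c[0]+ax*(lo+hi)/2+np.array([-ax[1],ax[0]])*(wl+wh)/2,'len',hi-lo,'wid',wh-wl,'red dir',ax,np.degrees(np.arctan2(ax[1],ax[0])),'N',len(T),'topz',np.percentile(w[m][:,2],90))
E
python3 - <<'E'
from meas import *
for c in ['scene','side']:
    s=snap(c);print(c);guard(s);stick(s)
E
```

```text
scene
guard n [ 0.9774 -0.2114] yaw -12.203686491775686 d 0.6405967914073014 N 1528 rms 0.0010123141040121538
 edges y 0.1607969308651269 0.28766185076846457 mid 0.22422939081679572 z [0.0083 0.0846]
 mouth y [0.2108 0.2371] z [0.0396 0.076 ] x [-0.0095  0.0009]
 window centre [0.6735 0.0837]
stick rect c 0.5158705078125 0.12934248046875 size 0.104817919921875 0.01658570251464844 | top c [0.5159 0.1291] len 0.103138569047426 wid 0.015669342841038734 red dir [0.19   0.9818] 79.04460334652029 N 385 topz 0.0259675293396618
side
guard n [ 0.9762 -0.2169] yaw -12.524619078154515 d 0.6381201234308213 N 1594 rms 0.0008434274034238168
 edges y 0.16524897017272017 0.2921174032036492 mid 0.2286831866881847 z [0.0085 0.0847]
 mouth y [0.2151 0.2419] z [0.0392 0.0763] x [-0.008  -0.0005]
 window centre [0.6725 0.0849]
stick rect c 0.51532763671875 0.12896015625 size 0.10422310791015625 0.016079415893554688 | top c [0.5154 0.1293] len 0.10249697084114112 wid 0.014860954119443243 red dir [0.1894 0.9819] 79.08004584450953 N 406 topz 0.025003822228485927
```

```bash
cat > plan.py <<'E'
import sys
from h import *
def plan(x,y,z,yaw,steps=0):
    """grasp-point target (world), tool x yaw in deg, tool down -> shares"""
    st=ctrl.get_state();Rc=R.from_rotvec(st['eef_rot']);p=np.array(st['ee_pos'])
    a=np.radians(yaw);X=np.array([np.cos(a),np.sin(a),0]);Z=np.array([0,0,-1.])
    Rt=R.from_matrix(np.c_[X,np.cross(Z,X),Z])
    sh=Rc.inv().apply(np.array([x,y,z+ctrl.hold_point_z])-p)/0.5
    dr=(Rc.inv()*Rt).as_rotvec()/0.5
    print('t',round(float(st['clock']),2),'grasp pt',p+Rc.apply([0,0,ctrl.hold_point_z]),'toolx yaw',np.degrees(np.arctan2(*Rc.as_matrix()[1::-1,0])))
    print('shift',sh,'turn',dr,'width',st['width'],'F',np.array(st['ft_force']),'grip',st['finger_force'],'q',np.array(st['qpos']))
if __name__=='__main__': plan(*map(float,sys.argv[1:]))
E
python3 plan.py 0.5128 0.1145 0.19 79.06
```

```text
t 0.8 grasp pt [0.1974 0.6976 0.2375] toolx yaw 164.19860496663375
shift [-0.9245 -0.9504  0.0949] turn [ 0.0001 -0.0001  2.9719] width 0.09325858068671121 F [ 0.0583 -1.0302  0.1641] grip 0.0 q [-1.3717  0.5993 -0.0025  1.5994  0.0018  0.9429 -0.0798]
```

```bash
python3 -m jog '{"delta_pos":[[-0.9245,-0.9504,0],[-0.9245,-0.9504,0],[-0.9245,-0.9504,0],[-0.9245,-0.9504,0],[-0.9245,-0.9504,0]],"dr":[[0,0,1],[0,0,1],[0,0,1],[0,0,1],[0,0,1]]}' 0.2; python3 plan.py 0.5128 0.1145 0.19 79.06
```

```text
clock: 1.3
ee_pos: [0.3169, 0.476, 0.4049]
eef_rot: [1.19, 2.907, 0.001]
ft_force: [1.4, 0.7, -0.0]
width: 0.0744
finger_force: 0.0
t 1.3 grasp pt [0.317  0.476  0.2376] toolx yaw 135.46100958997448
shift [-0.7863 -0.2405  0.0952] turn [ 0.0012 -0.0004  1.9688] width 0.07439324591032333 F [ 1.3919  0.7462 -0.0113] grip 0.0 q [-1.1798  0.4171  0.1352  1.9622 -0.0784  0.7667 -0.2061]
```

```bash
python3 -m jog '{"delta_pos":[[-0.786,-0.24,0.09],[-0.786,-0.24,0.09],[-0.786,-0.24,0.09],[-0.786,-0.24,0.09],[-0.786,-0.24,0.09]],"dr":[[0,0,1],[0,0,1],[0,0,1],[0,0,1],[0,0,1]]}'; python3 plan.py 0.5128 0.1145 0.19 79.06
```

```text
clock: 1.8
ee_pos: [0.4358, 0.2579, 0.3777]
eef_rot: [1.872, 2.522, 0.001]
ft_force: [1.4, 0.3, -0.1]
width: 0.0745
finger_force: 0.0
t 1.8 grasp pt [0.4359 0.258  0.2104] toolx yaw 106.8287219493266
shift [-0.3191  0.0643  0.0407] turn [ 0.0018 -0.0009  0.9693] width 0.07445925410688294 F [ 1.4161  0.3232 -0.0563] grip 0.0 q [-0.8504  0.3867  0.2755  2.1347 -0.1726  0.6396 -0.1617]
```

```bash
python3 -m jog '{"delta_pos":[[-0.319,0.064,0.04],[-0.319,0.064,0.04],[-0.319,0.064,0.04],[-0.319,0.064,0.04],[-0.319,0.064,0.04]],"dr":[[0,0,0.97],[0,0,0.97],[0,0,0.97],[0,0,0.97],[0,0,0.97]]}'; python3 - <<'E'
from meas import *
from plan import plan
s=snap('wrist','w1.png');stick(s)
plan(0.5128,0.1145,0.0225,79.06)
E
```

```text
clock: 2.3
ee_pos: [0.5131, 0.114, 0.3575]
eef_rot: [2.426, 1.995, -0.0]
ft_force: [-0.2, 0.2, 0.1]
width: 0.0746
finger_force: 0.0
stick rect c 0.514892919921875 0.1291734619140625 size 0.1042027587890625 0.013836260986328125 | top c [0.5147 0.1291] len 0.10304882352597719 wid 0.012639290743628866 red dir [0.1968 0.9804] 78.64939178577953 N 2146 topz 0.0247821588221514
t 2.35 grasp pt [0.5123 0.1158 0.1901] toolx yaw 79.09597086167778
shift [-0.0024  0.0015  0.3353] turn [-0.0005  0.0001  0.0013] width 0.07447666544485106 F [-0.8862  0.0704 -0.0004] grip 0.0 q [-0.6104  0.4512  0.392   2.119  -0.2901  0.6219 -0.2065]
```

View pics/w1.png

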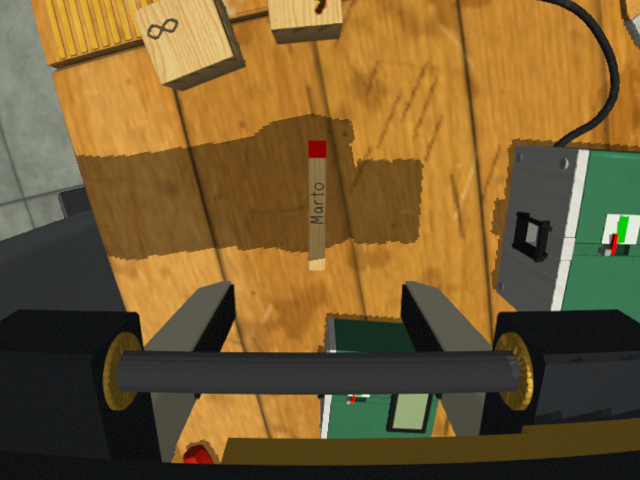

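Wrist view: the stick stands upright in the picture at (317,205), centred between the fingers (235 to 405), red end at (317,149). Going down.

```bash
python3 -m jog '{"delta_pos":[[-0.002,0,0.09],[-0.002,0,0.18],[-0.002,0,0.25],[-0.002,0,0.30],[-0.002,0,0.334]],"dr":[[0,0,0],[0,0,0],[0,0,0],[0,0,0],[0,0,0]]}'; python3 -m jog '{"delta_pos":[[0,0,0],[0,0,0],[0,0,0],[0,0,0],[0,0,0]],"dr":[[0,0,0],[0,0,0],[0,0,0],[0,0,0],[0,0,0]]}' 1 30;python3 -m jog '{"delta_pos":[[0,0,0],[0,0,0],[0,0,0],[0,0,0],[0,0,0]],"dr":[[0,0,0],[0,0,0],[0,0,0],[0,0,0],[0,0,0]]}'; python3 plan.py 0.5128 0.1145 0.19 79.06
```

```text
clock: 2.85
ee_pos: [0.511, 0.1174, 0.1888]
eef_rot: [-2.416, -2.005, 0.002]
ft_force: [0.6, 0.4, -0.1]
width: 0.0746
finger_force: 0.0
clock: 3.35
ee_pos: [0.5122, 0.1155, 0.1914]
eef_rot: [2.421, 2.001, 0.002]
ft_force: [-0.1, -0.3, 0.2]
width: 0.0385
finger_force: 0.0
clock: 3.85
ee_pos: [0.5121, 0.1151, 0.1906]
eef_rot: [2.422, 2.001, 0.0]
ft_force: [-0.3, 0.3, 2.9]
width: 0.013
finger_force: 30.0
t 3.85 grasp pt [0.5121 0.1151 0.0233] toolx yaw 79.11094981435812
shift [-0.0009  0.0017 -0.3334] turn [ 0.0003 -0.0001  0.0018] width 0.013020848257090328 F [-0.2726  0.3323  2.9333] grip 29.981795847415924 q [-0.4384  0.7191  0.161   2.2102 -0.4553  0.2425 -0.0632]
```

```bash
python3 -m jog '{"delta_pos":[[0,0,-0.04],[0,0,-0.12],[0,0,-0.2],[0,0,-0.26],[0,0,-0.26]],"dr":[[0,0,0],[0,0,0],[0,0,0],[0,0,0],[0,0,0]]}' 1 40; python3 plan.py 0.5646 0.1081 0.15 -12.36
```

```text
clock: 4.35
ee_pos: [0.5127, 0.1152, 0.3238]
eef_rot: [2.421, 1.999, 0.008]
ft_force: [0.1, 0.2, 0.1]
width: 0.0134
finger_force: 40.0
t 4.35 grasp pt [0.5136 0.1155 0.1565] toolx yaw 79.10857539883526
shift [0.0057 0.1045 0.0136] turn [ 0.003  -0.0122  3.1928] width 0.013417993957628462 F [0.0671 0.168  0.0964] grip 39.979087114334106 q [-0.5883  0.5026  0.3692  2.1484 -0.3456  0.5403 -0.1529]
```

```bash
for i in 1 2 ; do python3 -m jog '{"delta_pos":[[0,0,0],[0,0,0],[0,0,0],[0,0,0],[0,0,0]],"dr":[[0,0,0.25],[0,0,0.5],[0,0,0.75],[0,0,1],[0,0,1]]}'|head -2; done; python3 plan.py 0.5646 0.1081 0.15 -12.36
```

```text
clock: 4.85
ee_pos: [0.5118, 0.1154, 0.3195]
clock: 5.35
ee_pos: [0.5119, 0.1153, 0.3198]
t 5.35 grasp pt [0.5117 0.1151 0.1525] toolx yaw 21.911300817594388
shift [0.0925 0.0527 0.0048] turn [0.0022 0.0022 1.1963] width 0.013165465416759727 F [-0.7805  0.8327 -1.0828] grip 39.98030662536621 q [-0.7778  0.5709  0.6635  2.162  -0.6224  0.6057 -0.851 ]
```

```bash
python3 -m jog '{"delta_pos":[[0.09,0.053,0],[0.09,0.053,0],[0.09,0.053,0],[0.09,0.053,0],[0.09,0.053,0]],"dr":[[0,0,0.25],[0,0,0.5],[0,0,0.75],[0,0,1],[0,0,1]]}'|head -2;  python3 plan.py 0.5646 0.1081 0.15 -12.36
```

```text
clock: 5.85
ee_pos: [0.5635, 0.1073, 0.3197]
t 5.85 grasp pt [0.5633 0.1071 0.1524] toolx yaw -6.632314150531593
shift [ 0.0019 -0.0018  0.0049] turn [0.0028 0.0021 0.1999] width 0.013125907437677685 F [0.4201 0.8433 0.3579] grip 39.980489015579224 q [-0.8033  0.6695  0.8096  2.0587 -0.7376  0.7298 -1.2052]
```

```bash
python3 -m jog '{"delta_pos":[[0.002,-0.002,0],[0.002,-0.002,0.04],[0.002,-0.002,0.09],[0.002,-0.002,0.14],[0.002,-0.002,0.167]],"dr":[[0,0,0.2],[0,0,0.2],[0,0,0.2],[0,0,0.2],[0,0,0.2]]}'|head -2;python3 -m jog '{"delta_pos":[[0,0,0],[0,0,0]],"dr":[[0,0,0],[0,0,0]]}'|head -2; cat > held.py <<'E'
from meas import *
def held(s,n=(0.9768,-0.2140),W=(0.673,0.0843)):
    """red block and stick top in window frame"""
    n=np.array(n);t=np.array([-n[1],n[0]]);w=world(s);col=s['color'].astype(int)
    f=np.dstack([(w[...,:2]-W)@n,(w[...,:2]-W)@t,w[...,2]-0.055])
    reg=(f[...,0]>-0.16)&(f[...,0]<0.02)&(abs(f[...,1])<0.02)&(abs(f[...,2])<0.025)
    red=reg&(col[...,0]>110)&(col[...,1]<col[...,0]*.45)&(col[...,2]<col[...,0]*.45)
    if red.sum(): print('red N',red.sum(),'x',np.percentile(f[red][:,0],[2,98]),'y',np.percentile(f[red][:,1],[2,98]),'z',np.percentile(f[red][:,2],[2,98]))
    m=reg&(f[...,0]<-0.012)&((col[...,0]-col[...,2]>40));P=f[m]
    if len(P)>20:
        print('wood N',len(P),'x',np.percentile(P[:,0],[2,98]),'y',np.percentile(P[:,1],[2,98]),'z',np.percentile(P[:,2],[2,98]))
        top=P[P[:,2]>np.percentile(P[:,2],97)-0.004]
        if len(top)>20: print(' top: z=%.4f+%.4f x, y=%.4f+%.4f x'%(*np.polyfit(top[:,0],top[:,2],1)[::-1],*np.polyfit(top[:,0],top[:,1],1)[::-1]), len(top))
E
python3 - <<'E'
from held import *
from plan import plan
for c in ['side','scene','wrist']:
    s=snap(c,c+'2.png');print(c)
    if c!='wrist':guard(s)
    held(s)
    for q in ['stick_red_end','stick_mid','window']:
        for r in ctrl.landmark_of(c,q): print(q,np.array(r['position']),round(r['confidence'],2))
plan(0.5646,0.1081,0.0667,-12.36)
a=cv2.imread('pics/side2.png')[170:330,150:363];b=cv2.imread('pics/wrist2.png')
cv2.imwrite('pics/m2.png',np.hstack([cv2.resize(a,(480,360),interpolation=2),cv2.resize(b,(320,240))[np.r_[0:240]].repeat(1,0) if 0 else cv2.copyMakeBorder(cv2.resize(b,(320,240)),0,120,0,0,0)]))
E
```

```text
clock: 6.35
ee_pos: [0.5643, 0.1082, 0.2353]
clock: 6.55
ee_pos: [0.565, 0.1078, 0.2374]
side
guard n [ 0.9754 -0.2204] yaw -12.731586837217282 d 0.6372324492971364 N 787 rms 0.0008363391978569324
 edges y 0.17623597895866394 0.2944721859158223 mid 0.23535408243724312 z [0.0086 0.0842]
 mouth y [0.2414 0.2434] z [0.0383 0.0428] x [-0.0091 -0.0021]
 window centre [0.6734 0.0891]
red N 3 x [-0.0479 -0.0466] y [-0.0062 -0.0029] z [0.0155 0.0173]
wood N 471 x [-0.1494 -0.0601] y [-0.0062  0.0079] z [-0.0065  0.0173]
 top: z=0.0162+0.0031 x, y=0.0011+0.0007 x 192
stick_red_end [0.6261 0.0952 0.0566] 0.61
stick_mid [0.572  0.1092 0.0636] 0.77
window [ 0.4919 -0.0207  0.0358] 0.62
scene
guard n [ 0.9776 -0.2105] yaw -12.152278309483338 d 0.640931311111109 N 873 rms 0.0009977181384407644
 edges y 0.1598342119945225 0.2873936409681407 mid 0.2236139264813316 z [0.0083 0.0844]
 mouth y [0.2098 0.2364] z [0.0393 0.075 ] x [-0.0097 -0.    ]
 window centre [0.6736 0.0837]
red N 53 x [-0.0554 -0.0431] y [-0.0029  0.0079] z [-0.0044  0.0192]
wood N 425 x [-0.1486 -0.0447] y [-0.0061  0.0092] z [-0.0048  0.019 ]
 top: z=0.0175+0.0031 x, y=0.0013+-0.0037 x 173
stick_red_end [0.6267 0.0956 0.0608] 0.91
stick_mid [0.5803 0.1059 0.0593] 0.78
window [ 0.4941 -0.0149  0.0357] 0.8
window [0.6713 0.0822 0.0523] 0.73
wrist
red N 1415 x [-0.0583 -0.0455] y [-0.006   0.0073] z [0.0136 0.0172]
wood N 6799 x [-0.1475 -0.0459] y [-0.0056  0.0074] z [0.0142 0.017 ]
 top: z=0.0159+0.0014 x, y=0.0004+-0.0068 x 6715
stick_red_end [0.6317 0.0937 0.057 ] 0.93
stick_mid [0.5762 0.1023 0.058 ] 0.68
window [ 0.4909 -0.0182  0.0373] 0.91
window [0.6736 0.0805 0.0566] 0.86
t 7.15 grasp pt [0.5648 0.1082 0.0698] toolx yaw -12.546281664621022
shift [-0.0002  0.0003  0.0062] turn [-0.     -0.0002 -0.0065] width 0.01279957741830386 F [-0.1358 -0.0844  0.5433] grip 39.979020953178406 q [-0.7223  0.7768  0.686   2.1004 -0.9154  0.5945 -1.1611]
```

View pics/m2.png

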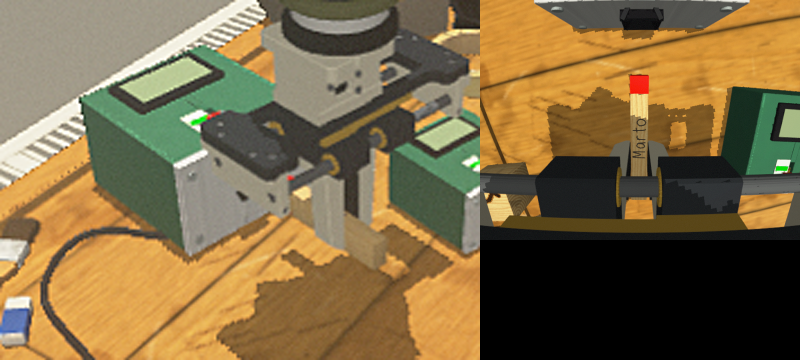

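The stick is level and straight ahead. In the wrist view (right) the black mouth sits at about (320,36) full-size, in line with the red end at (318,165). I lower it 3 mm, close up and compare the centre lines from the wrist camera.

```bash
python3 -m jog '{"delta_pos":[[0.01,0,0.003],[0.02,0,0.006],[0.03,0,0.006],[0.036,0,0.006],[0.036,0,0.006]],"dr":[[0,0,0],[0,0,0],[0,0,0],[0,0,0],[0,0,0]]}'|head -3; python3 - <<'E'
from held import *
from plan import plan
for c in ['scene','wrist']:
    s=snap(c,c+'3.png');print(c);held(s)
    w=world(s);col=s['color'].astype(int);n=np.array((0.9768,-0.2140));t=np.array([-n[1],n[0]])
    f=np.dstack([(w[...,:2]-(0.673,0.0843))@n,(w[...,:2]-(0.673,0.0843))@t,w[...,2]-.055])
    m=(col.max(2)<70)&(abs(f[...,1])<.03)&(f[...,0]>-.014)&(f[...,0]<0.004)&(abs(f[...,2])<.03)
    if m.sum():
        v,u=np.nonzero(m);print('mouth N',m.sum(),'u',np.percentile(u,[1,99]),'v',np.percentile(v,[1,99]),[np.percentile(f[m][:,i],[2,98]) for i in range(3)])
plan(0.58,0.1047,0.0667,-12.36)
b=cv2.imread('pics/wrist3.png')[0:240,160:480];cv2.imwrite('pics/m3.png',cv2.resize(b,(800,600),interpolation=cv2.INTER_CUBIC))
E
```

```text
clock: 7.65
ee_pos: [0.5829, 0.104, 0.234]
eef_rot: [3.122, -0.344, 0.001]
scene
red N 54 x [-0.0378  0.0032] y [-0.0102  0.0072] z [-0.0088  0.0158]
wood N 398 x [-0.1305 -0.0278] y [-0.0063  0.0081] z [-0.0092  0.015 ]
 top: z=0.0132+0.0011 x, y=0.0015+0.0032 x 157
mouth N 76 u [250. 263.] v [250. 269.] [array([-0.0084,  0.0019]), array([-0.014 ,  0.0126]), array([-0.0156,  0.0172])]
wrist
red N 1424 x [-0.0401 -0.0273] y [-0.0064  0.0068] z [0.0062 0.0137]
wood N 6817 x [-0.1292 -0.0277] y [-0.006   0.0069] z [0.0108 0.0135]
 top: z=0.0123+0.0005 x, y=0.0000+-0.0070 x 6731
mouth N 2693 u [279. 364.] v [ 71. 103.] [array([-0.0088, -0.0011]), array([-0.0149,  0.0129]), array([-0.0161,  0.021 ])]
t 7.75 grasp pt [0.5823 0.1042 0.0666] toolx yaw -12.566457767478626
shift [-0.0047 -0.     -0.0001] turn [ 0.0003  0.0004 -0.0072] width 0.012568663621502586 F [-0.0066 -0.4055  1.068 ] grip 39.9789834022522 q [-0.7055  0.7957  0.6898  2.0637 -0.9065  0.6154 -1.1656]
```

View pics/m3.png

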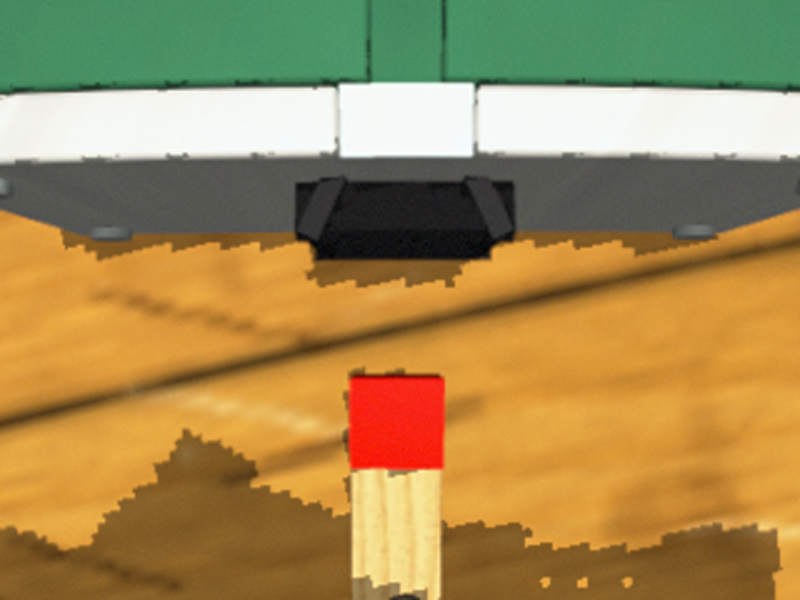

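Mouth centre at 405 and stick centre at 397 in the crop (2.5x), so the stick is about 1.1 mm to the left. I correct that and enter the mouth.

```bash
python3 -m jog '{"delta_pos":[[0.005,0.0023,0],[0.015,0.0023,0],[0.025,0.0023,0],[0.035,0.0023,0],[0.045,0.0023,0]],"dr":[[0,0,0],[0,0,0],[0,0,0],[0,0,0],[0,0,0]]}'; python3 -m jog '{"delta_pos":[[0.006,0,0],[0.012,0,0],[0.018,0,0],[0.024,0,0],[0.03,0,0]],"dr":[[0,0,0],[0,0,0],[0,0,0],[0,0,0],[0,0,0]]}'; python3 - <<'E'
from held import *
from plan import plan
for c in ['wrist','scene']:
    s=snap(c,c+'4.png');print(c);held(s)
plan(0.6,0.1,0.0667,-12.36)
E
```

```text
clock: 8.25
ee_pos: [0.6046, 0.0981, 0.234]
eef_rot: [3.123, -0.344, 0.0]
ft_force: [0.4, -0.1, -0.9]
width: 0.0129
finger_force: 40.0
clock: 8.75
ee_pos: [0.6189, 0.0949, 0.234]
eef_rot: [-3.123, 0.344, 0.0]
ft_force: [0.5, -0.6, 0.3]
width: 0.0132
finger_force: 40.0
wrist
wood N 4446 x [-0.0927 -0.013 ] y [-0.0069  0.0058] z [0.011  0.0135]
 top: z=0.0122+-0.0020 x, y=-0.0008+-0.0061 x 4434
scene
wood N 264 x [-0.0943 -0.046 ] y [-0.0066  0.0064] z [-0.0094  0.0149]
 top: z=0.0139+0.0114 x, y=-0.0020+-0.0243 x 112
t 8.85 grasp pt [0.6191 0.0948 0.0668] toolx yaw -12.565492239049789
shift [-0.0394 -0.0018  0.0001] turn [ 0.0001 -0.0009 -0.0072] width 0.013009190741465271 F [-0.0439 -0.1079 -1.7614] grip 39.9789172410965 q [-0.6759  0.8273  0.7069  1.9834 -0.8797  0.669  -1.1831]
```

Rear end at −93.5 mm puts the red end about 10.5 mm past the guard face, with no contact force. Pushing on gently.

```bash
python3 -m jog '{"delta_pos":[[0.005,0,0],[0.01,0,0],[0.016,0,0],[0.022,0,0],[0.028,0,0]],"dr":[[0,0,0],[0,0,0],[0,0,0],[0,0,0],[0,0,0]]}'|grep -E "ee_pos|force"; python3 -m jog '{"delta_pos":[[0.002,0,0],[0.004,0,0],[0.006,0,0],[0.008,0,0],[0.01,0,0]],"dr":[[0,0,0],[0,0,0],[0,0,0],[0,0,0],[0,0,0]]}'|grep -E "ee_pos|force"; python3 - <<'E'
from held import *
from plan import plan
for c in ['wrist']:
    s=snap(c,c+'5.png');print(c);held(s)
plan(0.6,0.1,0.0667,-12.36)
b=cv2.imread('pics/wrist5.png')[0:240,160:480];cv2.imwrite('pics/m5.png',cv2.resize(b,(800,600),interpolation=cv2.INTER_CUBIC))
E
```

```text
ee_pos: [0.6326, 0.0919, 0.234]
ft_force: [0.5, -0.5, 0.2]
finger_force: 40.0
ee_pos: [0.6369, 0.0909, 0.2339]
ft_force: [-3.2, 0.3, 0.5]
finger_force: 40.0
wrist
wood N 2895 x [-0.075  -0.0133] y [-0.007   0.0058] z [0.011  0.0134]
 top: z=0.0121+-0.0018 x, y=-0.0007+-0.0053 x 2889
t 9.9 grasp pt [0.6369 0.0909 0.0666] toolx yaw -12.554690319611836
shift [-0.0763 -0.0017 -0.0001] turn [ 0.      0.0016 -0.0068] width 0.013040866485843997 F [-3.7857  0.7609  0.5871] grip 39.97864902019501 q [-0.6616  0.8437  0.714   1.9424 -0.8676  0.6967 -1.1931]
```

View pics/m5.png

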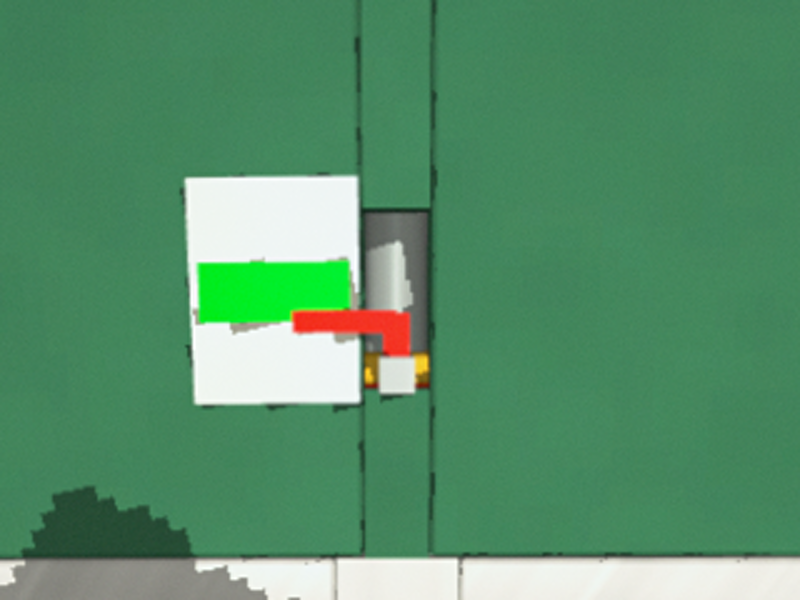

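The wrist view shows the pointer at crop row 320, just at the front edge of the green band (rows 262 to 322, 7 mm). It needs about 3.2 mm more to reach the middle.

```bash
python3 -m jog '{"delta_pos":[[0.002,0,0],[0.004,0,0],[0.0064,0,0],[0.0064,0,0],[0.0064,0,0]],"dr":[[0,0,0],[0,0,0],[0,0,0],[0,0,0],[0,0,0]]}'|grep -E "ee_pos|force"; python3 -m jog '{"delta_pos":[[0,0,0],[0,0,0],[0,0,0],[0,0,0],[0,0,0]],"dr":[[0,0,0],[0,0,0],[0,0,0],[0,0,0],[0,0,0]]}'|grep -E "ee_pos|force"; python3 - <<'E'
from held import *
from plan import plan
s=snap('wrist','wrist6.png');held(s)
plan(0.6,0.1,0.0667,-12.36)
b=cv2.imread('pics/wrist6.png')[0:240,160:480];cv2.imwrite('pics/m6.png',cv2.resize(b,(800,600),interpolation=cv2.INTER_CUBIC))
E
```

```text
ee_pos: [0.6402, 0.0902, 0.2339]
ft_force: [-4.2, 0.3, 1.1]
finger_force: 40.0
ee_pos: [0.6403, 0.0902, 0.234]
ft_force: [-3.6, -0.1, -0.5]
finger_force: 40.0
wood N 2638 x [-0.0714 -0.0127] y [-0.0069  0.0058] z [0.011  0.0134]
 top: z=0.0122+-0.0023 x, y=-0.0006+-0.0036 x 2635
t 10.95 grasp pt [0.6403 0.0902 0.0667] toolx yaw -12.556814740618721
shift [-0.083  -0.0017 -0.    ] turn [ 0.0001  0.0002 -0.0069] width 0.013163188742673297 F [-5.7576  0.598  -1.1224] grip 39.97809290885925 q [-0.6592  0.8464  0.7153  1.9352 -0.8659  0.7008 -1.1948]
```

View pics/m6.png

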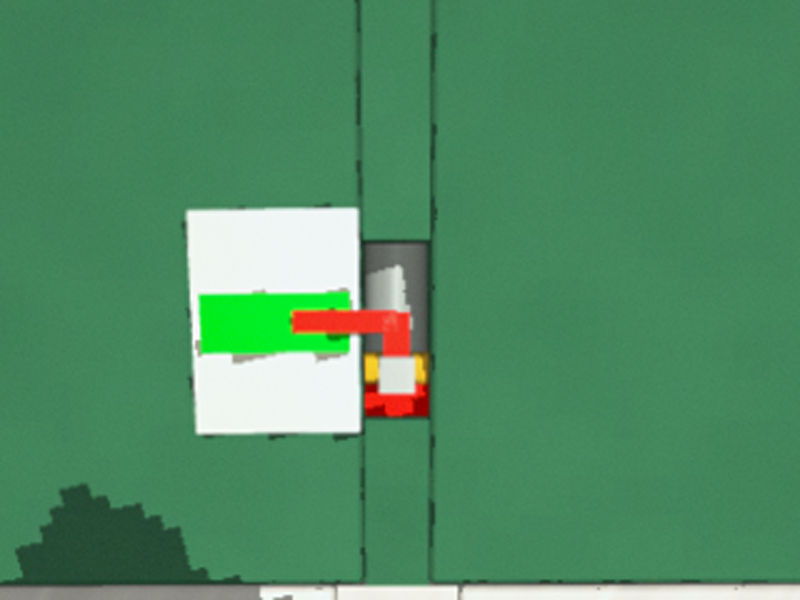

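The pointer (row 321) now stands mid-band (rows 294 to 353). The red end is visible behind the window at (397,400), against the plate, and the pose is steady. Handing in.

```bash
python3 -c "
from bench import ctrl
print(ctrl.finish_job())"
```

```text
the job is handed in; nothing more can be done
None
```

I handed the job in with the red end level through the larger tester's window, the pointer mid-band and the stick still gripped at 40 N; the hand-in call returned no verdict.

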